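Seat a die slide in the embossing press

ROBOT

A 6-joint arm with a two-finger parallel gripper is mounted at the origin on the work surface. World frame = base frame: x ahead of the robot, y to its left, z up, the work surface at z = 0. Lengths are in mm, angles in rad, forces in N, time in s.
With the tool pointing down it reaches from about 350 to 775 mm from the base axis. Payload 7.3 kg.
Tool frame: the origin (TCP) lies at the very end of the fingers, on their centre line; the grasp point (between the pads) lies 19 mm behind it; z points along the fingers, y is the line along which they close (so a half turn about z gives the same grasp; the last joint's range is limited). The gripper opens to 92 mm and grips with 3 to 60 N. Pads are 19 mm wide; open, the fingers measure 130 mm over their backs; the gripper's body (75 mm by 190 mm) begins 47 mm behind the grasp point.
Start: joints at [1.005, 0.342, 1.524, -0, 1.275, -0.146], TCP at [213.968, 479.442, 203.441] pointing down, gripper open.
Joint ranges: [-2.53, 2.53], [-0.77, 2.02], [0.04, 2.7], [-1, 4.14], [0.28, 2.66], [-3.11, 3.11]. Speed limits (rad/s): [2.57, 2.57, 3.14, 3.14, 3.14, 3.14].

INTERFACE

Orientations are given as [roll, pitch, yaw] about the fixed x, y, z axes, in that order (R = Rz(yaw) Ry(pitch) Rx(roll)).
In Python, from plant import get_obs, capture, close_job gives the robot as it stands. The module is installed in compiled form; this text tells all that it offers.
- The arm moves only by the shell command python3 -m handwheel 'ROWS'. ROWS is JSON, a list of rows, each a list of 3 entries, a list of its own where there are three numbers: the turn, a rotation vector about the tool's x, y, z in degrees, then the shift along the tool's x, y, z in m, then the opening, from 0 (shut) to 1 (fully open). A call has 1 to 12 rows; each row is the pose to reach, as a shift and turn from the pose commanded when the call began, along the tool's axes at that moment; what a row does not reach only later rows make up. A row lasts 1/10 s, in which the tool goes at most 50 mm and 8.59 degrees, less where a joint would pass 70% of its speed; a pose out of reach is approached as far as the arm can. A call with a gripper value outside its range is refused whole. The fingers move at their own pace and stop on an object; the grip force is fixed at half the most. Time passes only in rows, so rows that repeat a pose let the fingers close. It gives the time, the measured TCP pose, the force, the opening and the grip force at its end, in the units of the state.
- get_obs(): the state, without advancing time (a new reading comes with each control period).
- capture(name): name is "side" or "top"; returns a dict with "image" (384x512x3 uint8, red, green, blue), "depth" (384x512 float32, mm along the optical axis (not along the pixel's ray), 0 where there is no reading), "fx", "fy", "cx", "cy" (pixels), "k1" (the pictures are not rectified: a ray, as slopes to the right and down, at radius r is drawn at 1 + k1 r^2 times it, then the intrinsics apply), "camera_from_world" (4x4, takes a point from world to camera coordinates). Camera axes: x right, y down, z forward; pixel columns grow to the right and rows downward; lengths in mm; the calibration is good to about 2 mm. A picture is of the moment at which its call begins.
- close_job(): hands the job in; it is judged then, once.
The state is a dict: "time": time; "joint_positions": joint angles; "dq": joint speeds; "tau": joint torques, N m; "tool_pos": TCP position; "tcp_rot": TCP orientation; "contact_force": force on the tool from outside, world axes, zero at the start; "moment": the same for the moment, N m; "grip_width": finger opening in mm; "finger_force": force on a finger pad.
Only numpy, scipy, OpenCV 4.12 (cv2) and the standard library are available. Lean on these libraries where they do the work, as an engineer would, in place of code of your own. Each camera call takes 0.05 s, during which the arm holds its last target. There are 200 camera calls.

TASK

Load the embossing press: take the die slide with the straight, square-ended tongue (leave the round-headed one alone), lay it on the press's feed plate and slide its tongue into the mouth until you feel it come up against the sprung stop hidden inside. Press on gently until the stop has given about 5 mm, without ramming it deep, then let go, leaving the slide flat on the feed plate, straight in the mouth and resting against the stop.

Things in the scene. Friction and masses are not known exactly. Their poses are not given: they have to be found in the camera images.
- square_die_grip (a point): Die slide to load, loose, 0.6 kg, balanced at its grip: aluminium plate 170 x 50 x 8 mm with straight square-ended tongue, small brass die, and an upright dark grip bar (40 along, 20 mm across, 14 to 62 mm above the underside; pinch its 20 mm width). Point: in the grip bar, 40 mm above the underside. x along the tongue, whose end is 135 mm ahead; plate's back end 35 mm behind; z up.
- round_die_grip (a point): Look-alike to leave alone: same plate, foot and grip bar, but its tongue ends in a round head 80 mm across, too wide for the mouth. Point: in its grip bar, 40 mm above the underside; x along its tongue (head's end 135 mm ahead). The two slides may lie in either place.
- press: Fixed grey press, steel feed plate in front. Origin on the bench below the mouth's middle; x level, into the mouth; z up. Feed plate: top 12 mm above the bench, 110 wide, reaching 120 mm out from the mouth. Mouth: 68 mm wide, 12 to 34 mm above the bench, flared cheeks reaching 24 mm out. Cover 55 mm high; from 100 mm behind the mouth the head rises to 180 mm.
- stop (a joint): Travel (m) of the sprung stop inside the press, 0 untouched, grows as it is pushed in. Its face hides 60 to 92 mm behind the mouth, different each time. It gives from about 2 N, then 1 N more per mm: 5 mm (7 N) is right, 15 mm too deep (end at 20). Let go, it may push the slide back a little until friction holds it, still pressed.
There are look-alikes about, which are no part of the job. What is shaped like the part that bears square_die_grip but pink or purple is not meant.

How it is judged:
By the outcome, as a careful person would: the job done as asked, in the order asked, and still so for the second after the job is handed in, with the robot touching nothing.
It also fails if it takes over 40 s, if anything falls off the work surface, if the arm or the gripper's body presses on something with over 40 N, if the wrist force passes 120 N, or if a joint passes its speed limit or range.

## Working session

There is one attempt and no reset: what is moved stays moved. The work goes in short steps, Python scripts to look and compute and a shell command to move; the robot and the scene stay as the last step left them, time stands still between calls to the robot, and variables do not carry over. Pictures are saved under pics/ and viewed, at most 10 in all, crops included, and the job is handed in when it is done.

```bash
mkdir -p pics; cat > h.py <<'E'
import numpy as np, cv2
from plant import get_obs, capture
def world(c, uv, z=None):
    """pixels -> world points, at world height z, or by depth if z is None"""
    uv=np.atleast_2d(np.array(uv,float)); K=np.array([[c['fx'],0,c['cx']],[0,c['fy'],c['cy']],[0,0,1]])
    d=(uv-[c['cx'],c['cy']])/[c['fx'],c['fy']]; s=d.copy()
    for _ in range(20): s=d/(1+c['k1']*(s**2).sum(1,keepdims=True))
    r=np.c_[s,np.ones(len(s))]; T=np.linalg.inv(c['camera_from_world']); R,o=T[:3,:3],T[:3,3]
    w=r@R.T
    if z is None:
        D=np.array([c['depth'][int(round(v)),int(round(u))] for u,v in uv]); return o+w*D[:,None]
    return o+w*((z-o[2])/w[:,2])[:,None]
E
python3 - <<'E'
from h import *
print(get_obs())
for n in("top","side"):
    c=capture(n); np.savez(""+n+"0.npz",**c); cv2.imwrite(f"pics/{n}0.png",cv2.resize(c['image'][...,::-1],None,fx=1.5,fy=1.5))
    print(n,c['fx'],c['k1'],np.linalg.inv(c['camera_from_world']).round(2))
E
```

```text
{'time': 0.0, 'joint_positions': array([ 1.00501343e+00,  3.42712672e-01,  1.52504094e+00, -2.75284107e-05,
        1.27542364e+00, -1.46010630e-01]), 'dq': array([-0.00221229,  0.00060734, -0.00064158,  0.00054492, -0.00117486,
        0.00053832]), 'tau': array([-1.41138949e-03, -4.31255078e+01, -2.44216847e+01,  7.15755299e-02,
        5.60509705e-02, -1.38312971e-04]), 'tool_pos': array([213.70643953, 479.0271833 , 202.74187607]), 'tcp_rot': array([-3.14002108e+00, -2.04504750e-04,  2.72182826e+00]), 'contact_force': array([ 0.40453336, -0.08825165,  0.16651515]), 'moment': array([-0.01356268,  0.00304991, -0.03700957]), 'finger_force': 0.0, 'grip_width': 91.62128307929191}
top 413.45743688537607 0.0437572665109608 [[-3.00000e-02 -9.90000e-01  1.20000e-01  2.86940e+02]
 [-1.00000e+00  3.00000e-02  2.00000e-02  1.40380e+02]
 [-2.00000e-02 -1.20000e-01 -9.90000e-01  1.23183e+03]
 [ 0.00000e+00  0.00000e+00  0.00000e+00  1.00000e+00]]
side 390.05821946120057 -0.07665904410089244 [[ 8.9000e-01 -2.7000e-01  3.6000e-01  2.1080e+01]
 [-4.5000e-01 -5.4000e-01  7.1000e-01 -6.4567e+02]
 [ 0.0000e+00 -7.9000e-01 -6.1000e-01  7.6877e+02]
 [ 0.0000e+00  0.0000e+00  0.0000e+00  1.0000e+00]]
```

View pics/top0.png

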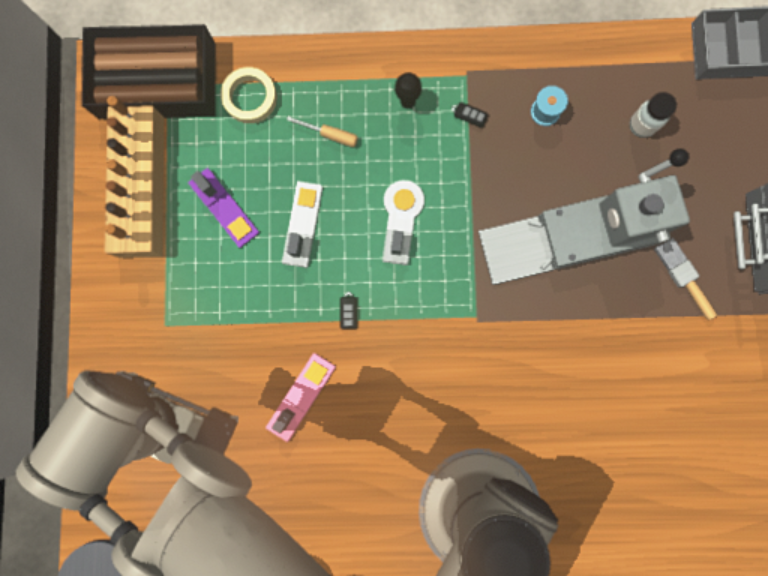

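View pics/side0.png

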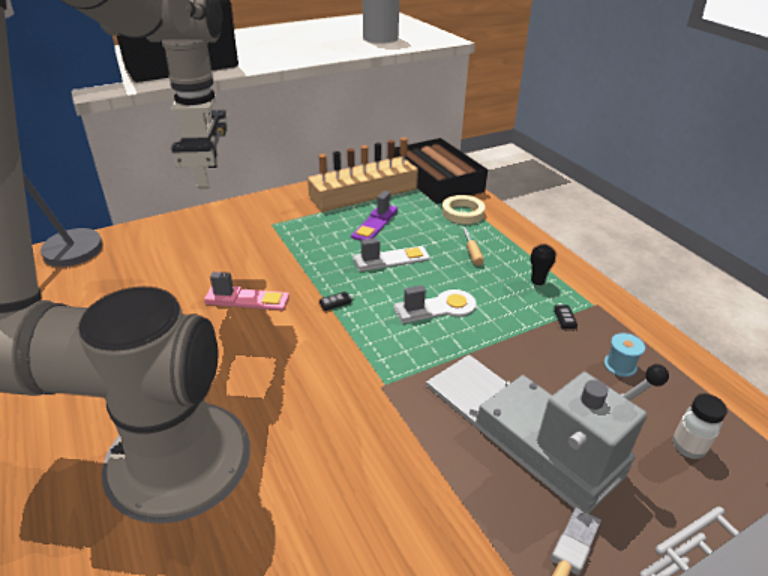

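The top view (768×576) shows the white square die with its tongue end at about (310,184), back end at (297,265) and grip at (294,245). The round one is at (402,220). The press feed plate is at (515,250), with the mouth near (548,240) facing left. Next I'll measure them.

```bash
cat > m.py <<'E'
from h import *
def load(n): return dict(np.load(f"{n}.npz"))
def masked(c,f,box):
    hsv=cv2.cvtColor(c['image'],cv2.COLOR_RGB2HSV).astype(int); m=f(hsv[...,0],hsv[...,1],hsv[...,2]).astype(np.uint8)
    b=np.zeros_like(m); x0,y0,x1,y1=[int(v/1.5) for v in box]; b[y0:y1,x0:x1]=1; m*=b
    n,l,s,_=cv2.connectedComponentsWithStats(m); k=1+np.argmax(s[1:,4]); return l==k
def rect(c,m,z):
    v,u=np.nonzero(m); p=world(c,np.c_[u,v],z)[:,:2]
    r=cv2.minAreaRect(p.astype(np.float32)); return r,cv2.boxPoints(r),p
E
python3 - <<'E'
from m import *
c=load("top0")
# not-green in box (plate+grip+die)
for nm,box in(("square",(270,170,340,275)),("round",(375,170,435,275))):
    m=masked(c,lambda h,s,v:(s<45)&(v>110),box); r,b,p=rect(c,m,8); print(nm,m.sum(),r,b.round(0).tolist())
    g=masked(c,lambda h,s,v:(s<70)&(v<85),box); 
    v,u=np.nonzero(g); d=world(c,np.c_[u,v]); k=d[:,2]>50; print(' grip',k.sum(),d[k].mean(0),d[:,2].max(), rect(c,g,62)[0])
    print(' floor',world(c,[[180,80]]),)
m=masked(c,lambda h,s,v:(s<60)&(v>140),(475,205,560,290)); r,b,p=rect(c,m,12); print('feed',m.sum(),r,b.round(1).tolist())
D=c['depth'];v,u=np.mgrid[120:200,310:470]; P=world(c,np.c_[u.ravel(),v.ravel()])
for a,bb in((48,62),(170,190)):
    k=(P[:,2]>a)&(P[:,2]<bb)&(P[:,1]<60); q=P[k]; r=cv2.minAreaRect(q[:,:2].astype(np.float32)); print('cover',a,k.sum(),q[:,2].mean(),r,cv2.boxPoints(r).round(0).tolist())
E
```

```text
square 798 ((568.0671997070312, 333.95721435546875), (59.697017669677734, 173.1779022216797), 76.56493377685547) [[477.0, 325.0], [645.0, 285.0], [659.0, 343.0], [491.0, 383.0]]
 grip 10 [504.64454702 339.19019597  55.900196  ] 64.22754740342248 ((509.17840576171875, 332.455810546875), (14.169425010681152, 37.42841339111328), 60.85097122192383)
 floor [[787.40039766 397.65102027   3.84027214]]
round 917 ((565.022705078125, 130.42135620117188), (79.20117950439453, 172.14404296875), 87.06021118164062) [[477.0, 95.0], [649.0, 86.0], [653.0, 166.0], [481.0, 174.0]]
 grip 4 [496.86962654 146.58453058  58.97419881] 64.01608641118264 ((495.5843505859375, 145.88372802734375), (11.479872703552246, 2.907484292984009), 88.22584533691406)
 floor [[787.40039766 397.65102027   3.84027214]]
feed 1584 ((501.8292236328125, -92.60871124267578), (111.6314697265625, 128.80715942382812), 11.983595848083496) [[433.8999938964844, -41.20000076293945], [460.6000061035156, -167.1999969482422], [569.7999877929688, -144.0], [543.0999755859375, -18.0]]
cover 48 1585 55.14793317045022 ((536.3115844726562, -254.13742065429688), (112.65264129638672, 219.56454467773438), 12.07079029083252) [[458.0, -159.0], [504.0, -373.0], [614.0, -350.0], [568.0, -135.0]]
cover 170 138 179.8644319613243 ((545.39892578125, -294.2257080078125), (30.92106819152832, 29.840551376342773), 87.70735931396484) [[530.0, -309.0], [560.0, -310.0], [561.0, -279.0], [531.0, -278.0]]
```

```bash
python3 - <<'E'
from m import *
c=load("top0"); box=(270,170,340,275)
m=masked(c,lambda h,s,v:(s<45)&(v>110),box)|masked(c,lambda h,s,v:(h<35)&(s>80)&(v>120),box)
v,u=np.nonzero(m); p=world(c,np.c_[u,v],8)[:,:2]
xs=[];ys=[]
for x in range(535,645,6):
    q=p[abs(p[:,0]-x)<3,1]; xs.append(x); ys.append((q.min()+q.max())/2); print(x,q.min().round(),q.max().round(),end=' | ')
a=np.polyfit(xs,ys,1); print('\nyaw',np.degrees(np.arctan(a[0])), 'y@510..640',np.polyval(a,[510,640]))
cr=c['image'][105:190,170:300,::-1]; cv2.imwrite("pics/crop.png",cv2.resize(cr,None,fx=6,fy=6,interpolation=cv2.INTER_CUBIC))
E
```

```text
535 317.0 369.0 | 541 314.0 365.0 | 547 311.0 365.0 | 553 311.0 365.0 | 559 308.0 362.0 | 565 308.0 362.0 | 571 308.0 359.0 | 577 304.0 359.0 | 583 304.0 356.0 | 589 304.0 356.0 | 595 301.0 356.0 | 601 301.0 353.0 | 607 301.0 353.0 | 613 298.0 353.0 | 619 298.0 350.0 | 625 298.0 349.0 | 631 295.0 349.0 | 637 294.0 346.0 | 643 285.0 346.0 | 
yaw -11.998490671405168 y@510..640 [346.62944404 319.00067028]
```

View pics/crop.png

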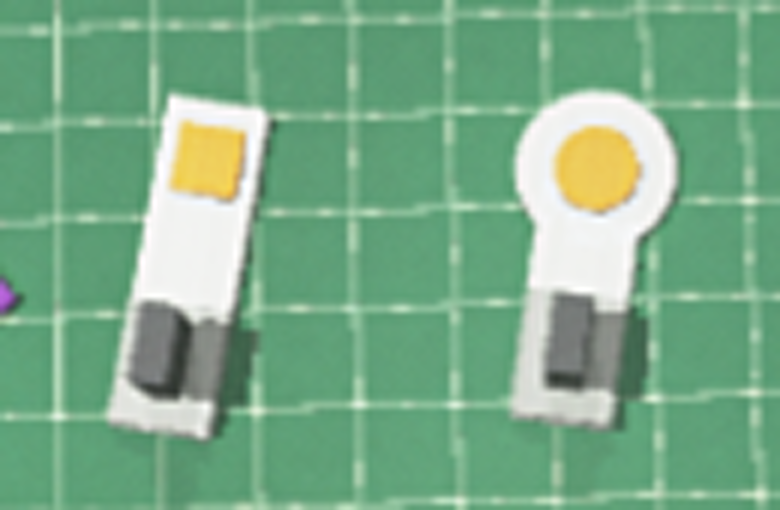

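The crop shows the square slide's tip corners at (170,95) and (268,110), and its back corners at (107,417) and (210,435). The grip sits over the back half, as expected.

```bash
python3 - <<'E'
from m import *
c=load("top0"); 
uv=np.array([[170,97],[268,110],[107,420],[212,435]])/6+[170,105]-.4
b=world(c,uv,8)[:,:2]; print(b.round(1))
t=(b[0]+b[1])/2; k=(b[2]+b[3])/2; d=(t-k); print(t,k,np.hypot(*d),np.degrees(np.arctan2(d[1],d[0]))); g=k+d*35/170; print('grip',g)
# predicted pixel vs bar
o=get_obs(); from scipy.spatial.transform import Rotation as R
Rt=R.from_euler('xyz',o['tcp_rot']).as_matrix()
print('tool axes',Rt.round(3)); print('shift tool', Rt.T@(np.r_[g,150]-o['tool_pos']))
E
```

```text
[[655.5 343.2]
 [647.2 293.5]
 [490.6 376.6]
 [481.5 324.1]]
[651.36234245 318.33493409] [486.03992748 350.34888448] 168.3935684978123 -10.95942869593611
grip [520.07689527 343.75777705]
tool axes [[-0.913  0.408 -0.001]
 [ 0.408  0.913 -0.001]
 [ 0.    -0.001 -1.   ]]
shift tool [-334.89984099    1.32958064   52.76252212]
```

```bash
python3 -m handwheel '[[[0,0,-12.5],[-0.335,0.001,0.05],1],[[0,0,-12.5],[-0.335,0.001,0.05],1],[[0,0,-12.5],[-0.335,0.001,0.05],1],[[0,0,-12.5],[-0.335,0.001,0.05],1],[[0,0,-12.5],[-0.335,0.001,0.05],1],[[0,0,-12.5],[-0.335,0.001,0.05],1],[[0,0,-12.5],[-0.335,0.001,0.05],1],[[0,0,-12.5],[-0.335,0.001,0.05],1],[[0,0,-12.5],[-0.335,0.001,0.05],1],[[0,0,-12.5],[-0.335,0.001,0.05],1]]'
python3 - <<'E'
from m import *
c=capture("side"); np.savez("side1.npz",**c)
cv2.imwrite("pics/side1.png",cv2.resize(c['image'][80:260,150:390,::-1],None,fx=3,fy=3,interpolation=cv2.INTER_CUBIC))
E
```

```text
time: 1.1
tool_pos: [519.2, 344.4, 153.3]
tcp_rot: [-3.141, -0.001, 2.941]
contact_force: [-0.6, 0.5, 0.0]
grip_width: 91.9
finger_force: 0.0
```

View pics/side1.png

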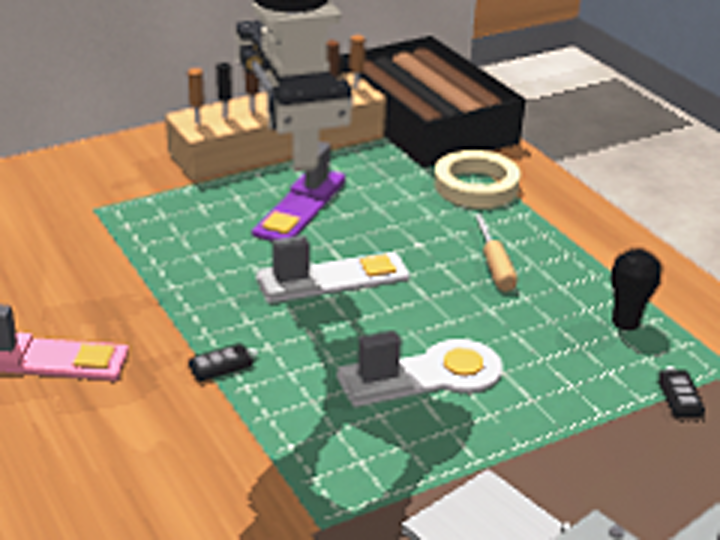

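The side crop shows the bar's near face with its top corners at about (273,245) and (309,242), and the gripper above and behind it. I'll check the bar position against this view.

```bash
python3 - <<'E'
from m import *
c=load("side1"); b=world(c,np.array([[273,245],[309,242]])/3+[150,80],62)
a=np.radians(-11.5); d=np.array([np.cos(a),np.sin(a)]); n=np.array([-d[1],d[0]])
print(b.round(1),'centre est',b.mean(0)[:2]+10*n)
E
```

```text
[[498.5 344.3  62. ]
 [537.2 331.7  62. ]] centre est [519.86431166 347.79918743]
```

```bash
python3 -m handwheel '[[[0,0,0],[0,-0.001,0.05],1],[[0,0,0],[0,-0.001,0.09],1],[[0,0,0],[0,-0.001,0.12],1],[[0,0,0],[0,-0.001,0.132],1],[[0,0,0],[0,-0.001,0.132],1],[[0,0,0],[0,-0.001,0.132],0],[[0,0,0],[0,-0.001,0.132],0],[[0,0,0],[0,-0.001,0.132],0],[[0,0,0],[0,-0.001,0.132],0],[[0,0,0],[0,-0.001,0.132],0],[[0,0,0],[0,-0.001,0.132],0],[[0,0,0],[0,-0.001,0.132],0]]'
```

```text
time: 2.35
tool_pos: [520.1, 342.8, 21.5]
tcp_rot: [3.142, 0.0, 2.94]
contact_force: [0.4, 0.9, -0.5]
grip_width: 40.6
finger_force: 0.0
```

```bash
python3 -m handwheel '[[[0,0,0],[0,0,0],0],[[0,0,0],[0,0,0],0],[[0,0,0],[0,0,0],0],[[0,0,0],[0,0,0],0],[[0,0,0],[0,0,0],0],[[0,0,0],[0,0,0],0],[[0,0,0],[0,0,0],0]]'
```

```text
time: 3.05
tool_pos: [520.0, 342.6, 21.3]
tcp_rot: [-3.141, -0.0, 2.94]
contact_force: [-0.8, -2.4, 0.1]
grip_width: 19.8
finger_force: 30.0
```

```bash
cat > t.py <<'E'
import sys; from m import *; from scipy.spatial.transform import Rotation as R
M=np.array([513.4,-147]); d=np.array([np.cos(np.radians(-78)),np.sin(np.radians(-78))])
if __name__=="__main__":
    out,z,yaw=map(float,sys.argv[1:]); o=get_obs(); Rt=R.from_euler('xyz',o['tcp_rot'])
    tgt=np.r_[M-out*d,z]; print('target',tgt.round(1),'shift',Rt.inv().apply(tgt-o['tool_pos']).round(1),'turn',np.degrees((Rt.inv()*R.from_euler('xyz',[np.pi,0,np.radians(yaw)])).as_rotvec()).round(2))
    e=o['tool_pos'][:2]-M; print('out',-e@d,'lat',e@[-d[1],d[0]],'z',o['tool_pos'][2],'rot',np.degrees(o['tcp_rot']),'F along',o['contact_force'][:2]@d,o['contact_force'])
E
python3 t.py 175 130 102
```

```text
target [477.   24.2 130. ] shift [ -21.6 -320.6 -108.5] turn [-3.000e-02  0.000e+00  6.645e+01]
out 477.52741367192584 lat 108.25241903490084 z 21.344419774896693 rot [-1.79977296e+02 -1.29575568e-02  1.68445658e+02] F along 2.192624042701416 [-0.75657108 -2.40242272  0.05184661]
```

```bash
python3 -m handwheel '[[[0,0,0],[0,0,-0.02],0],[[0,0,0],[0,0,-0.05],0],[[0,0,0],[0,0,-0.08],0],[[0,0,0],[0,0,-0.11],0],[[0,0,0],[0,0,-0.11],0]]'; python3 t.py 175 130 102
```

```text
time: 3.55
tool_pos: [522.0, 344.2, 134.9]
tcp_rot: [3.137, 0.006, 2.94]
contact_force: [1.6, -0.4, -7.5]
grip_width: 19.9
finger_force: 29.9
target [477.   24.2 130. ] shift [ -19.9 -322.6    3.4] turn [ 0.44  0.12 66.46]
out 478.68388382209935 lat 110.54167490384671 z 134.94298271271947 rot [179.71271244   0.32126788 168.45826867] F along 0.7492887084534923 [ 1.58914569 -0.42824492 -7.45054525]
```

```bash
python3 -m handwheel '[[[0,0,4],[-0.001,-0.02,0],0],[[0,0,11],[-0.003,-0.055,0],0],[[0,0,18],[-0.005,-0.092,0],0],[[0,0,26],[-0.008,-0.132,0],0],[[0,0,34],[-0.01,-0.172,0],0],[[0,0,42],[-0.013,-0.212,0],0],[[0,0,50],[-0.016,-0.25,0],0],[[0,0,57],[-0.018,-0.28,0],0],[[0,0,63],[-0.02,-0.306,0],0],[[0,0,66.5],[-0.021,-0.322,0],0],[[0,0,66.5],[-0.021,-0.322,0],0],[[0,0,66.5],[-0.021,-0.322,0],0]]'
python3 t.py 168 34 102
python3 - <<'E'
from m import *
c=capture("top"); np.savez("top2.npz",**c)
cv2.imwrite("pics/top2.png",cv2.resize(c['image'][90:230,250:470,::-1],None,fx=3.5,fy=3.5,interpolation=cv2.INTER_CUBIC))
E
```

```text
time: 4.75
tool_pos: [475.3, 23.3, 129.9]
tcp_rot: [-3.139, -0.001, 1.779]
contact_force: [-0.7, -0.1, -6.8]
grip_width: 19.8
finger_force: 30.0
target [478.5  17.3  34. ] shift [-6.7  2.1 95.9] turn [-0.13 -0.08 -0.06]
out 174.54511832220328 lat -1.884882271302388 z 129.88120806673317 rot [-1.79868207e+02 -8.22696081e-02  1.01940141e+02] F along -0.06337981629051292 [-0.66442237 -0.07643158 -6.80482371]
```

View pics/top2.png

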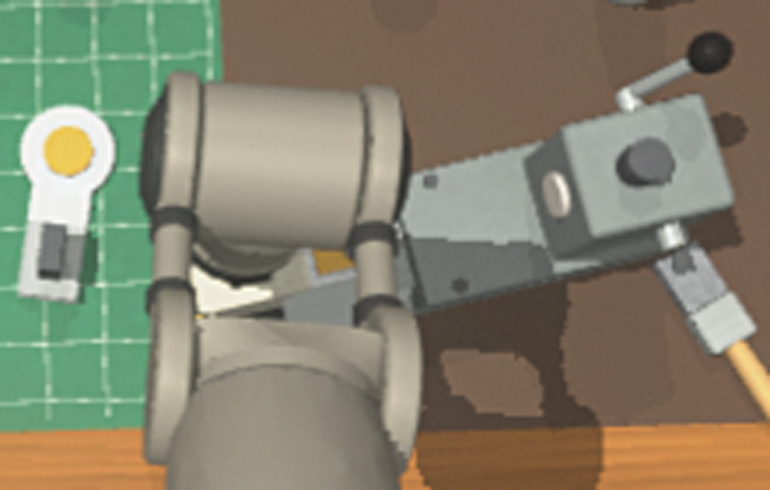

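The wrist hides the slide from above. I'll lower it to just above the feed plate and check from the side camera.

```bash
python3 -m handwheel '[[[0,0,0],[-0.004,0.002,0.03],0],[[0,0,0],[-0.007,0.002,0.06],0],[[0,0,0],[-0.007,0.002,0.08],0],[[0,0,0],[-0.007,0.002,0.091],0],[[0,0,0],[-0.007,0.002,0.093],0],[[0,0,0],[-0.007,0.002,0.093],0]]'
python3 t.py 140 36 102
python3 - <<'E'
from m import *
c=capture("side"); np.savez("side3.npz",**c)
cv2.imwrite("pics/side3.png",cv2.resize(c['image'][170:350,210:440,::-1],None,fx=3.3,fy=3.3,interpolation=cv2.INTER_CUBIC))
E
```

```text
time: 5.4
tool_pos: [480.0, 17.2, 38.6]
tcp_rot: [3.141, -0.0, 1.78]
contact_force: [0.2, -0.5, -6.2]
grip_width: 19.6
finger_force: 30.0
target [484.3 -10.1  36. ] shift [-27.5  -1.4   2.6] turn [ 0.03 -0.    0.  ]
out 167.5376664452736 lat 1.4428791779086445 z 38.63300522035329 rot [ 1.79972600e+02 -6.81647245e-04  1.02003358e+02] F along 0.5047892702666216 [ 0.2217398  -0.46893431 -6.17659258]
```

View pics/side3.png

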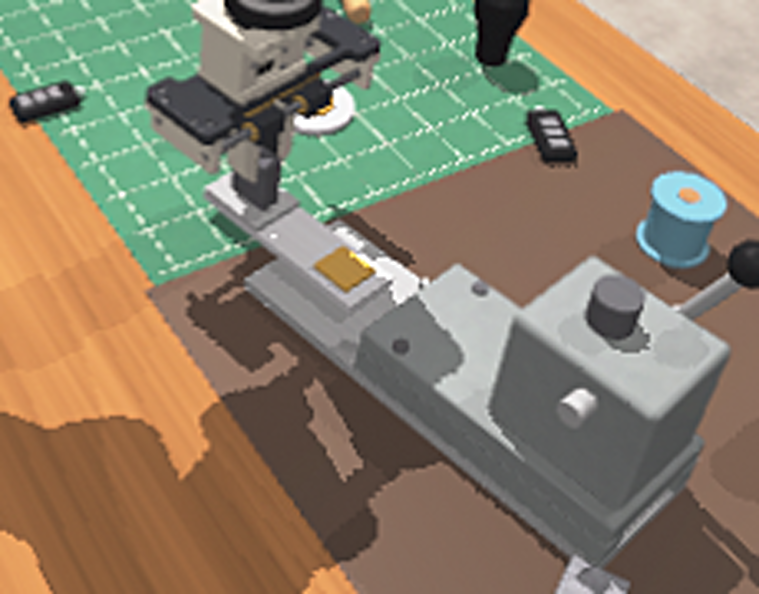

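The side view shows the slide straight above the feed plate. Its tip corners are at about (350,316) and (388,281), just in front of the mouth. I'll check the lateral offset.

```bash
python3 - <<'E'
from t import *
c=load("side3"); uv=np.array([[350,312],[388,279],[208,190]])/3.3+[210,170]
p=world(c,uv,25.2)[:,:2]-M; print('out',-(p@d),'lat',p@[-d[1],d[0]])
q=world(c,np.array([[357,352],[246,284]])/3.3+[210,170],12)[:,:2]-M; print('feed near edge out',-(q@d),'lat',q@[-d[1],d[0]])
E
```

```text
out [ 29.99701264  35.09069187 202.9732888 ] lat [-25.51773294  23.59765962 -17.98932796]
feed near edge out [  5.77665653 110.93170368] lat [-41.24841515 -58.57648571]
```

```bash
python3 -m handwheel '[[[0,0,0],[-0.005,-0.001,0.003],0],[[0,0,0],[-0.013,-0.0015,0.003],0],[[0,0,0],[-0.021,-0.0015,0.003],0],[[0,0,0],[-0.029,-0.0015,0.003],0],[[0,0,0],[-0.037,-0.0015,0.003],0],[[0,0,0],[-0.045,-0.0015,0.003],0],[[0,0,0],[-0.048,-0.0015,0.003],0],[[0,0,0],[-0.048,-0.0015,0.003],0]]'
python3 t.py 100 34 102
```

```text
time: 6.25
tool_pos: [488.2, -31.1, 35.4]
tcp_rot: [3.142, -0.0, 1.778]
contact_force: [-0.4, -0.0, -7.9]
grip_width: 19.8
finger_force: 30.0
target [492.6 -49.2  34. ] shift [-18.7   0.6   1.4] turn [ 0.   -0.01 -0.1 ]
out 118.65299429433128 lat -0.5864765841796267 z 35.360874953309995 rot [ 1.79997121e+02 -6.17192662e-03  1.01896236e+02] F along -0.07453887061738881 [-0.44331297 -0.01802497 -7.86785368]
```

```bash
python3 - <<'E'
from t import *
c=capture("side"); cv2.imwrite("pics/side4.png",cv2.resize(c['image'][200:300,230:370,::-1],None,fx=5.5,fy=5.5,interpolation=cv2.INTER_CUBIC))
E
```

```text
(no output)
```

View pics/side4.png

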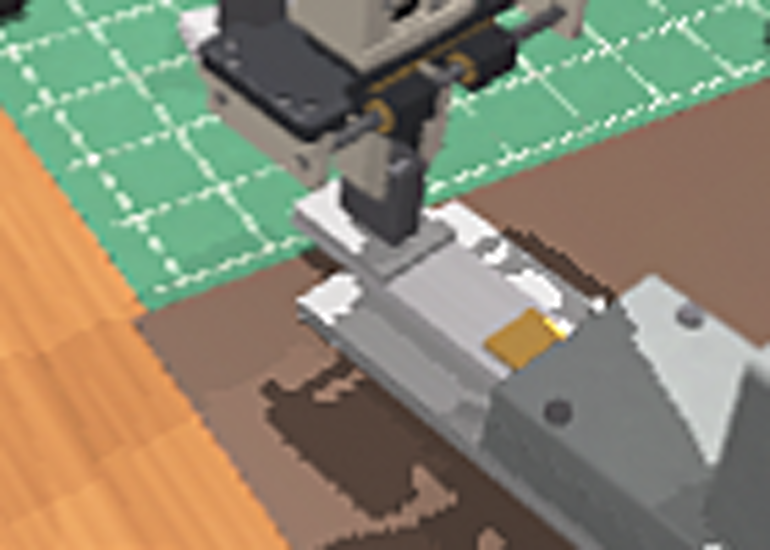

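The tongue is in the mouth, straight and centred, with no side force. I'll advance to just short of the earliest stop position, then set the slide down.

```bash
python3 -m handwheel '[[[0,0,0],[-0.005,0.0005,0],0],[[0,0,0],[-0.012,0.0005,0],0],[[0,0,0],[-0.019,0.0005,0],0],[[0,0,0],[-0.026,0.0005,0],0],[[0,0,0],[-0.032,0.0005,0],0],[[0,0,0],[-0.032,0.0005,0],0],[[0,0,0],[-0.032,0.0005,0.001],0],[[0,0,0],[-0.032,0.0005,0.001],0]]';python3 t.py 80 33 102
```

```text
time: 7.1
tool_pos: [494.9, -61.5, 34.2]
tcp_rot: [-3.141, -0.0, 1.779]
contact_force: [-0.6, -0.1, -7.0]
grip_width: 19.7
finger_force: 30.0
target [496.8 -68.7  33. ] shift [-7.5  0.4  1.2] turn [-0.03 -0.03 -0.05]
out 87.46425442719914 lat -0.35864360900539677 z 34.21595645448697 rot [-1.79973874e+02 -2.68123740e-02  1.01947033e+02] F along -0.01614193685570893 [-0.59890441 -0.1107985  -6.97675247]
```

```bash
python3 -m handwheel '[[[0,0,0],[0,0,0.0005],0],[[0,0,0],[0,0,0.001],0],[[0,0,0],[0,0,0.001],0],[[0,0,0],[0,0,0.001],0]]';python3 t.py 80 33 102
```

```text
time: 7.5
tool_pos: [495.2, -61.6, 33.5]
tcp_rot: [3.141, -0.0, 1.78]
contact_force: [0.5, 1.1, -6.8]
grip_width: 19.8
finger_force: 30.0
target [496.8 -68.7  33. ] shift [-7.3  0.1  0.5] turn [ 0.01 -0.01 -0.04]
out 87.31311978684913 lat -0.053389148513051994 z 33.462690130049246 rot [ 1.79993038e+02 -5.03544692e-03  1.01958135e+02] F along -0.9281128991046681 [ 0.52572992  1.06059484 -6.84800514]
```

```bash
for i in 1; do python3 -m handwheel '[[[0,0,0],[0,0,0.0007],0],[[0,0,0],[0,0,0.0007],0],[[0,0,0],[0,0,0.0007],0]]'; done;python3 t.py 80 33 102; python3 -m handwheel '[[[0,0,0],[0,0,0.0007],0],[[0,0,0],[0,0,0.0007],0],[[0,0,0],[0,0,0.0007],0]]'; python3 t.py 80 33 102
```

```text
time: 7.8
tool_pos: [495.3, -61.6, 33.3]
tcp_rot: [3.141, 0.0, 1.779]
contact_force: [-3.7, 1.9, 3.9]
grip_width: 19.7
finger_force: 30.0
target [496.8 -68.7  33. ] shift [-7.3 -0.   0.3] turn [ 0.04  0.   -0.05]
out 87.27016407061456 lat 0.055794807944069644 z 33.28346507512291 rot [1.79964523e+02 2.91725647e-03 1.01949291e+02] F along -2.5998442795925487 [-3.68628826  1.87438159  3.88598555]
time: 8.1
tool_pos: [495.3, -61.6, 33.2]
tcp_rot: [3.141, 0.0, 1.779]
contact_force: [-4.1, 2.8, 11.4]
grip_width: 19.7
finger_force: 30.0
target [496.8 -68.7  33. ] shift [-7.3 -0.   0.3] turn [ 0.05  0.01 -0.05]
out 87.2639550091183 lat 0.03929713489195922 z 33.248931012442604 rot [1.79952305e+02 1.28496294e-02 1.01952383e+02] F along -3.598042059930486 [-4.10517966  2.80584159 11.38731063]
```

The slide is seated on the plate. I'll ease the downward load off, then creep in while reading the axial force.

```bash
python3 -m handwheel '[[[0,0,0],[0,0,-0.001],0],[[0,0,0],[0,0,-0.0014],0],[[0,0,0],[-0.003,0,-0.0014],0],[[0,0,0],[-0.006,0,-0.0014],0],[[0,0,0],[-0.009,0,-0.0014],0],[[0,0,0],[-0.009,0,-0.0014],0]]';python3 t.py 80 33 102
python3 -m handwheel '[[[0,0,0],[-0.002,0,0],0],[[0,0,0],[-0.004,0,0],0],[[0,0,0],[-0.004,0,0],0]]';python3 t.py 80 33 102
```

```text
time: 8.7
tool_pos: [497.3, -71.2, 33.3]
tcp_rot: [3.141, 0.0, 1.779]
contact_force: [0.6, 0.7, -2.6]
grip_width: 19.7
finger_force: 30.0
target [496.8 -68.7  33. ] shift [ 2.5 -0.   0.3] turn [ 0.02  0.03 -0.07]
out 77.4668488525543 lat -0.0008129271130105305 z 33.30344863222817 rot [1.79984783e+02 2.69809186e-02 1.01927685e+02] F along -0.548346501299551 [ 0.5911902   0.68625825 -2.64841997]
time: 9.0
tool_pos: [497.9, -74.9, 33.3]
tcp_rot: [-3.142, 0.0, 1.779]
contact_force: [-0.2, 0.3, -4.1]
grip_width: 19.9
finger_force: 30.0
target [496.8 -68.7  33. ] shift [6.3 0.2 0.3] turn [-0.    0.02 -0.06]
out 73.72539039201418 lat -0.1668676216064947 z 33.313435700013756 rot [-1.79998356e+02  1.79388229e-02  1.01941199e+02] F along -0.33540362229933274 [-0.20447427  0.29943439 -4.14941312]
```

```bash
python3 -m handwheel '[[[0,0,0],[-0.002,0,0],0],[[0,0,0],[-0.004,0,0],0],[[0,0,0],[-0.004,0,0],0]]';python3 t.py 80 33 102|tail -1
```

```text
time: 9.3
tool_pos: [498.7, -78.9, 33.3]
tcp_rot: [-3.142, 0.0, 1.779]
contact_force: [-1.0, -0.9, -5.0]
grip_width: 20.1
finger_force: 30.0
out 69.70189402097672 lat -0.16432645684221306 z 33.28862609249557 rot [-1.79996755e+02  1.99803266e-02  1.01943462e+02] F along 0.6683856900179355 [-1.03433041 -0.90317154 -4.98539682]
```

```bash
python3 -m handwheel '[[[0,0,0],[-0.002,0,0],0],[[0,0,0],[-0.004,0,0],0],[[0,0,0],[-0.004,0,0],0]]';python3 t.py 80 33 102|tail -1
```

```text
time: 9.6
tool_pos: [499.3, -82.1, 33.3]
tcp_rot: [-3.141, -0.001, 1.779]
contact_force: [-0.6, 3.6, -3.7]
grip_width: 19.7
finger_force: 30.0
out 66.40451783200047 lat -0.28089104245535174 z 33.319671830544905 rot [-1.79980566e+02 -4.10566761e-02  1.01939221e+02] F along -3.6239911406758147 [-0.62104838  3.57294535 -3.66656385]
```

```bash
python3 -m handwheel '[[[0,0,0],[0,0,0],0],[[0,0,0],[0,0,0],0]]' | grep -E "time|pos"; python3 t.py 80 33 102|tail -1; python3 -m handwheel '[[[0,0,0],[-0.001,0,0],0],[[0,0,0],[-0.0015,0,0],0],[[0,0,0],[-0.0015,0,0],0],[[0,0,0],[-0.0015,0,0],0]]'|grep time;python3 t.py 80 33 102|tail -1
```

```text
time: 9.8
tool_pos: [499.3, -82.1, 33.3]
out 66.38364802184864 lat -0.28730894172290716 z 33.32222091817303 rot [-1.79981587e+02 -1.91191693e-02  1.01953238e+02] F along -3.7630050953948215 [-0.76381482  3.68471902 -4.27671327]
time: 10.2
out 65.33137742318306 lat -0.30862790035325244 z 33.31045056779447 rot [-1.79974965e+02 -5.90056366e-02  1.01949703e+02] F along -5.986555744198666 [-1.11469338  5.88336357 -2.96751125]
```

```bash
python3 -m handwheel '[[[0,0,0],[0,0,0],0],[[0,0,0],[0,0,0],0]]' | grep -E "time"; python3 t.py 80 33 102|tail -1; python3 -m handwheel '[[[0,0,0],[-0.001,0,0],0],[[0,0,0],[-0.0015,0,0],0],[[0,0,0],[-0.0015,0,0],0],[[0,0,0],[-0.0015,0,0],0]]'|grep time;python3 t.py 80 33 102|tail -1; python3 -m handwheel '[[[0,0,0],[0,0,0],0],[[0,0,0],[0,0,0],0]]' | grep -E "time"; python3 t.py 80 33 102|tail -1
```

```text
time: 10.4
out 65.33460340757114 lat -0.3109380676704649 z 33.29902346531547 rot [-1.79975468e+02 -5.94041599e-02  1.01947411e+02] F along -6.060861948687325 [-0.81815738  6.02236049 -3.23174635]
time: 10.8
out 64.16215927537382 lat -0.3623430198466147 z 33.31102021907799 rot [-1.79967047e+02 -8.71182381e-02  1.01949761e+02] F along -7.380131027492319 [-1.2245111   7.28472968 -2.62023387]
time: 11.0
out 64.18397267293213 lat -0.34020211696570135 z 33.29956790703595 rot [-1.79966774e+02 -8.63026010e-02  1.01951428e+02] F along -7.7051190438310755 [-1.62480744  7.5318925  -2.32542997]
```

```bash
python3 -m handwheel '[[[0,0,0],[-0.0007,0,0],0],[[0,0,0],[-0.0014,0,0],0],[[0,0,0],[-0.0014,0,0],0],[[0,0,0],[-0.0014,0,0],0]]'|grep time;python3 t.py 80 33 102|tail -1; python3 -m handwheel '[[[0,0,0],[0,0,0],0],[[0,0,0],[0,0,0],0]]' | grep -E "time"; python3 t.py 80 33 102|tail -1
```

```text
time: 11.4
out 63.07584143884539 lat -0.37896165901016304 z 33.32881605154961 rot [-1.79962271e+02 -1.12910850e-01  1.01947431e+02] F along -9.194218041379632 [-1.25768208  9.13229376 -1.67980996]
time: 11.6
out 63.074998454003385 lat -0.3734558272916497 z 33.30763607575112 rot [-1.79961600e+02 -1.11747429e-01  1.01949461e+02] F along -7.8709463287778245 [-1.61066544  7.70443044 -2.25003359]
```

That is about 5 mm of travel (roughly 8 N measured, including plate friction). Releasing and rising clear.

```bash
python3 -m handwheel '[[[0,0,0],[0,0,0],0.6],[[0,0,0],[0,0,0],0.6],[[0,0,0],[0,0,0],0.6],[[0,0,0],[0,0,0],0.6],[[0,0,0],[0,0,0],0.6],[[0,0,0],[0,0,0],0.6],[[0,0,0],[0,0,-0.02],0.6],[[0,0,0],[0,0,-0.05],0.6],[[0,0,0],[0,0,-0.09],0.6],[[0,0,0],[0,0,-0.13],0.6],[[0,0,0],[0,0,-0.16],0.6],[[0,0,0],[0,0,-0.16],0.6]]'
python3 -m handwheel '[[[0,0,0],[0.05,0,0],0.6],[[0,0,0],[0.1,0,0],0.6],[[0,0,0],[0.15,0,0],0.6],[[0,0,0],[0.2,0,0],0.6],[[0,0,0],[0.24,0,0],0.6],[[0,0,0],[0.24,0,0],0.6],[[0,0,0],[0.24,0,0],0.6]]'
python3 - <<'E'
from t import *
for n in("side","top"):
    c=capture(n); np.savez(f"{n}5.npz",**c)
    if n=="side": a=cv2.resize(c['image'][195:300,225:370,::-1],None,fx=3.8,fy=3.8)
    else: b=cv2.resize(c['image'][115:200,300:430,::-1],None,fx=1.9,fy=1.9)
o=np.zeros((a.shape[0],a.shape[1]+b.shape[1],3),np.uint8); o[:,:a.shape[1]]=a; o[:b.shape[0],a.shape[1]:]=b; cv2.imwrite("pics/end.png",o); print(o.shape)
E
```

```text
time: 12.8
tool_pos: [502.7, -87.4, 197.9]
tcp_rot: [3.134, 0.004, 1.779]
contact_force: [0.4, -0.6, -0.4]
grip_width: 54.7
finger_force: 0.0
time: 13.5
tool_pos: [450.2, 148.6, 192.7]
tcp_rot: [-3.141, 0.0, 1.782]
contact_force: [-0.0, -0.4, 0.0]
grip_width: 55.4
finger_force: 0.0
(399, 798, 3)
```

View pics/end.png

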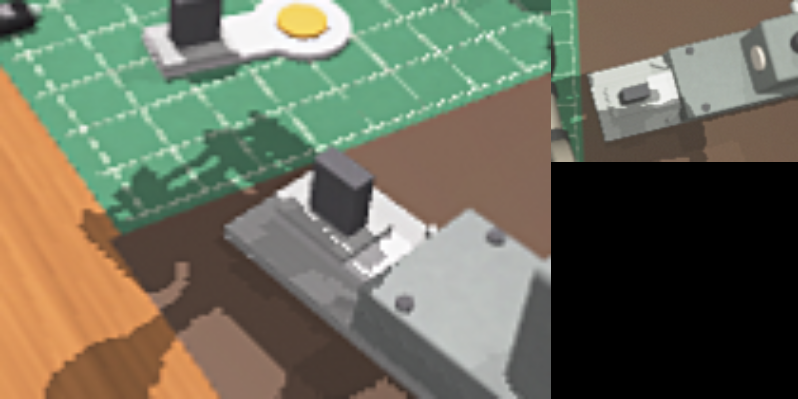

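The final view shows the slide flat and straight in the mouth, with its bar at about (342,195) in the side crop. One check of where it rests after release.

```bash
python3 - <<'E'
from t import *
for n,(u0,u1,v0,v1) in {"side5":(300,330,230,262),"top5":(330,360,150,175)}.items():
    c=load(n); v,u=np.mgrid[v0:v1,u0:u1]; uv=np.c_[u.ravel(),v.ravel()]; P=world(c,uv); k=(P[:,2]>66)&(P[:,2]<80)
    q=P[k][:,:2]-M; s=-(q@d); l=q@[-d[1],d[0]]; print(n,k.sum(),'z',P[k,2].mean() if k.any() else 0,'out mid',(s.min()+s.max())/2 if k.any() else 0,'lat',(l.min()+l.max())/2 if k.any() else 0)
E
```

```text
side5 122 z 73.48293162186964 out mid 65.60354731312026 lat -0.47059220027799853
top5 105 z 73.76312707624321 out mid 65.83789179769187 lat -0.7653579263726016
```

```bash
python3 -c "from plant import close_job; print(close_job())"
```

```text
the job is handed in; nothing more can be done
None
```

I loaded the square-ended die slide and handed the job in at about 14 s: it lies flat and straight in the mouth, pushed about 5 mm into the stop (judged from about 8 N at the wrist, not measured directly), and rested about 2.5 mm further out after release, which by my estimate still presses the stop.

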